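# Open the child-resistant consolidant bottle at the fossil bench

### The job

Open the amber bottle so that the fossil can be treated: press its red child-resistant cap down against its spring and, while keeping it pressed, turn it counter-clockwise (seen from above) until it is unlocked, without leaning hard on the glass rim. Then lift the cap off and stand it, open side down, flat inside the blue dish; set it down rather than dropping it, let go, and leave the other things on the bench where they are.

Things in the scene. Friction and masses are not known exactly. Their poses are not given: they have to be found in the camera images.
- bottle: Amber glass bottle clamped upright in a round steel stand (112 mm across, 12 mm thick) fixed to the bench. Origin: centre of the stand's underside, z up. Glass 72 mm across up to 88 mm, shoulder narrowing to the 24 mm neck at 108 mm.
- rim: Thin glass rim of the bottle's neck inside the cap: the neck's last 10 mm, 24 mm across. Origin: centre of its lower end, 130 mm above the bottle's origin; its top at 140 mm. It must never bear more than 35 N from the cap; it bears about as much as the cap is pushed, or up to 8 N more if the push is off-centre, so keep the push below 25 N. The cap must rise 30 mm to clear it.
- cap: White liner of the cap, hidden under the red shell, locked on the neck by three lugs; loose once unlocked. Origin: centre of its open lower rim, z up, 118 mm above the bottle's origin; x parallel to the bottle's x when locked. Turned 40 to 80 degrees counter-clockwise (from above) it lifts straight off; a stop ends the turn at 80. No turning clockwise. A seal pushes it up 1 mm with 7 N when free.
- cap_grip (a point): On the cap's axis, 18 mm below the top: where to grip the red ribbed shell, a cylinder 49 mm across that reaches from 6 to 56 mm above the cap's origin. The shell spins freely on the liner and springs up: pushing it down takes 4 N to start and 0.85 N more for each mm (the liner also gives 1 mm on its seal), until it stands hard on the liner.
- cap_top (a point): Centre of the shell's top (white disc, red bar), 56 mm above the cap's origin when up. How far the shell goes down is not measured and differs each time: its teeth reach the liner's (8, 45 degrees apart) after 2 to 9 mm and it stands hard 2.5 mm later. Teeth may meet crest on crest and drop in while turning: push on then. With 15 to 20 N it drives the liner after at most 35 degrees; with less it ratchets.
- dish: Round blue ceramic dish fixed to the bench, 120 mm across the rim, 13 mm high, inner floor 100 mm across. Origin: centre of its underside, z up.
- dish_floor (a point): Centre of the dish's inner floor, 4 mm above the bench.
- brush: Small brush lying on the bench, a bystander; handle to -x of its own frame.
- red_stone: Reddish stone slab about 60 x 115 x 40 mm, a bystander. Origin: centre of its underside.
- water_bottle: White plastic bottle with a blue cap, 60 mm across, 150 mm tall, a bystander. Origin: centre of its underside.
- glue_jar: Small glass jar with a black lid, 48 mm across, 55 mm tall, a bystander. Origin: centre of its underside.
- ammonite: Round grey slab with a spiral fossil, 140 mm across, 30 mm tall, a bystander. Origin: centre of its underside.
Mind the look-alikes: they are no part of the job. There is more than one size of the cap; the job needs the largest.

How it is judged:
By the outcome, as a careful person would: the job done as asked, in the order asked, and still so for the second after the job is handed in, with the robot touching nothing.
It also fails if it takes over 61 s, if anything falls off the work surface, if the arm or the gripper's body presses on something with over 40 N, if the wrist force passes 120 N, or if a joint passes its speed limit or range.

### The arm

A 6-joint arm with a two-finger parallel gripper is mounted at the origin on the work surface. World frame = base frame: x ahead of the robot, y to its left, z up, the work surface at z = 0. Lengths are in m, angles in rad, forces in N, time in s.
With the tool pointing down it reaches from about 0.375 to 0.825 m from the base axis. Payload 5.5 kg.
Tool frame: the origin (TCP) lies midway between the tips of the shut fingers; the grasp point (between the pads) lies 19 mm behind it; y points along the fingers, z is the direction in which the jaws open and shut, and the axes are right-handed (so a half turn about y gives the same grasp; the last joint's range is limited). The gripper opens to 85 mm and grips with 20 to 120 N. Pads are 22 mm wide; open, the fingers measure 114 mm over their backs; the gripper's body (76 mm by 85 mm) begins 54 mm behind the grasp point. The pads swing forward as they close: fully open they stand 13 mm farther back than shut.
Start: joints at [1.101, 0.314, -0.047, 1.21, 0, 1.571], TCP at [0.272, 0.535, 0.231] pointing down, gripper open.
Joint ranges: [-2.67, 2.67], [-0.69, 1.73], [-1.03, 1.25], [-2.08, 2.16], [-1.42, 1.45], [-3.14, 3.14]. Speed limits (rad/s): [2.39, 2.39, 3.01, 3.14, 3.14, 3.14].

### API

Orientations are given as a rotation vector (axis times angle).
In Python, from workcell import telemetry, optics, ctrl gives the robot as it stands.
- The arm moves only by the tool servo_tool, never from a script. Its argument "rows" is a list of rows, each a list of 7 numbers: the opening, from 0 (shut) to 1 (fully open), then the shift along the tool's x, y, z in mm, then the turn, a rotation vector about the tool's x, y, z in degrees. A call has 1 to 12 rows; each row shifts and turns the pose as measured when the row begins, along the tool's axes as they then stand; what a row does not reach is not made up. A row lasts 1/12 s, in which the tool goes at most 41.7 mm and 7.16 degrees, less where a joint would pass 70% of its speed; a pose out of reach is approached as far as the arm can. A call is refused whole if a number of a shift passes 41.7 or a number of a turn 7.16, either way. A call with a gripper value outside its range is refused whole. The fingers move at their own pace and stop on an object; the grip force is fixed at half the most. Time passes only in rows, so rows that do not move let the fingers close. It gives the time, the measured TCP pose, the force and the opening at its end, in the units of the state.
- telemetry.get_state(): the state, without advancing time (a new reading comes with each control period).
- optics.snapshot(name): name is "scene" or "top" or "wrist"; returns a dict with "image" (400x640x3 uint8, red, green, blue), "fx", "fy", "cx", "cy" (pixels), "world_to_cam" (4x4, takes a point from world to camera coordinates). Camera axes: x right, y down, z forward; pixel columns grow to the right and rows downward; lengths in m; the calibration is good to about 2 mm. The wrist camera is an equidistant fisheye: a pixel r from the principal point sees the ray r / f radians off the axis. A picture is of the moment at which its call begins. There is no depth.
- ctrl.close_job(): hands the job in, once; it reports no verdict.
The state is a dict: "t": time; "qpos": joint angles; "qvel": joint speeds; "effort": joint torques, N m; "position": TCP position; "orientation": TCP orientation; "wrist_force": force on the tool from outside, world axes, zero at the start; "torque": the same for the moment, N m; "gripper_width": finger opening in m.
Only numpy, scipy, OpenCV 4.12 (cv2) and the standard library are available. Lean on these libraries where they do the work, as an engineer would, in place of code of your own. Each camera call takes 0.05 s, during which the arm holds its last target. There are 200 camera calls.

## Working session

There is one attempt and no reset: what is moved stays moved. The work goes in short steps, Python scripts to look and compute and a tool call to move; the robot and the scene stay as the last step left them, time stands still between calls to the robot, and variables do not carry over. Pictures are saved under pics/ and viewed, about 8 in all and at most 12, crops included, and the job is handed in when it is done.

Besides the shell and the picture viewer there is one more tool, called after "Call:" as name([rows], argument=value, ...), one row to a line, values as JSON. servo_tool: Moves the arm, as the interface text tells. Its arguments: {"type":"object","properties":{"rows":{"type":"array"}},"required":["rows"]}

```bash
mkdir -p pics; ls
python3 - <<'E'
from workcell import telemetry, optics
import cv2
for n in ("scene","top"):
    s=optics.snapshot(n); cv2.imwrite(f"pics/{n}1.png",s["image"][:,:,::-1])
    print(n,s["fx"],s["fy"],s["cx"],s["cy"],s["world_to_cam"].round(3).tolist())
print(telemetry.get_state())
E
```

```text
pics
scene 416.4762824542471 416.4762824542471 313.7395990645231 192.99538910272682 [[-0.277, 0.961, 0.012, 0.131], [0.693, 0.208, -0.69, -0.309], [-0.665, -0.183, -0.724, 1.32], [0.0, 0.0, 0.0, 1.0]]
top 441.7742222859984 441.7742222859984 318.71283859001755 203.27980797097868 [[0.014, -1.0, 0.025, 0.007], [-0.997, -0.015, -0.074, 0.578], [0.074, -0.024, -0.997, 0.968], [0.0, 0.0, 0.0, 1.0]]
{'t': 0.1, 'qpos': array([ 1.10099425e+00,  3.14169892e-01, -4.79510432e-02,  1.21020299e+00,
       -6.77239689e-06,  1.57079961e+00]), 'qvel': array([ 6.41195490e-06, -2.88746030e-03,  2.19981763e-03, -7.41712989e-04,
        1.48687666e-04,  2.45763714e-04]), 'effort': array([ 6.22815078e-04, -5.40769351e+01,  3.40541160e+01,  1.12182187e-02,
        1.09443863e-04, -1.36258927e-05]), 'position': array([0.27139805, 0.53454104, 0.23052433]), 'orientation': array([-1.54071894,  0.36872059, -0.36816818]), 'wrist_force': array([ 0.19831631,  1.10444005, -0.32473902]), 'torque': array([ 0.00910882, -0.06909873,  0.00088731]), 'gripper_width': 0.08557618210308585}
```

View pics/scene1.png

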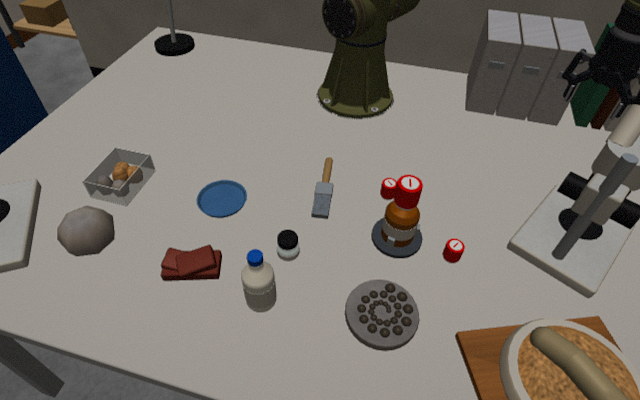

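View pics/top1.png

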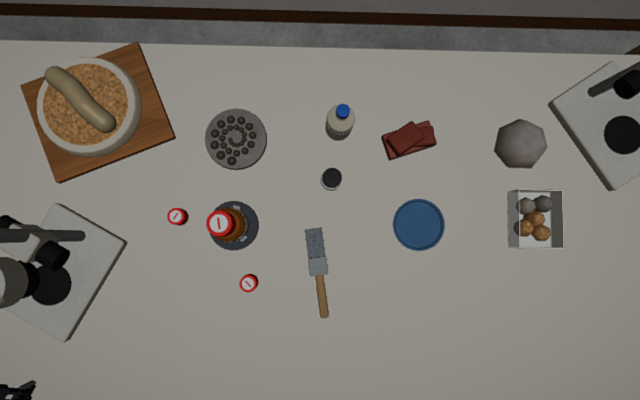

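The red candidates are the cap on the bottle (scene 408,190; top 220,223) and two loose caps on the bench (scene 389,187 / top 249,283 and scene 454,250 / top 177,216). The one on the amber bottle fits, since it is the largest. I'll measure it and confirm it in a crop.

```bash
cat > h.py <<'E'
import numpy as np, cv2
from workcell import telemetry, optics
def ray(s,u,v):
    M=np.array(s["world_to_cam"]); R=M[:3,:3]; o=-R.T@M[:3,3]
    d=R.T@np.array([(u-s["cx"])/s["fx"],(v-s["cy"])/s["fy"],1]); return o,d
def onplane(s,u,v,z):
    o,d=ray(s,u,v); return o+d*(z-o[2])/d[2]
def pix(s,p):
    M=np.array(s["world_to_cam"]); c=M[:3,:3]@p+M[:3,3]; return s["fx"]*c[0]/c[2]+s["cx"],s["fy"]*c[1]/c[2]+s["cy"]
def two(a,ua,b,ub):
    o1,d1=ray(a,*ua);o2,d2=ray(b,*ub)
    t=np.linalg.lstsq(np.c_[d1,-d2],o2-o1,rcond=None)[0]
    p,q=o1+t[0]*d1,o2+t[1]*d2; return (p+q)/2,np.linalg.norm(p-q)
def blobs(m,amin=60):
    n,l,st,c=cv2.connectedComponentsWithStats(m.astype(np.uint8))
    return [(c[i].round(1),st[i]) for i in range(1,n) if st[i][4]>amin]
E
python3 - <<'E'
from h import *
S=optics.snapshot("scene");T=optics.snapshot("top")
for n,s in (("scene",S),("top",T)):
    im=s["image"].astype(int);r,g,b=im[...,0],im[...,1],im[...,2]
    hsv=cv2.cvtColor(s["image"],cv2.COLOR_RGB2HSV).astype(int)
    red=((hsv[...,0]<8)|(hsv[...,0]>172))&(hsv[...,1]>180)&(r>110)
    red=cv2.morphologyEx(red.astype(np.uint8),cv2.MORPH_CLOSE,np.ones((3,3)))
    print(n,"red")
    for c,st in blobs(red,40):
        print(c,st)
        if n=="top":
            m=np.zeros_like(red);x,y,w,h,_=st;m[y:y+h,x:x+w]=red[y:y+h,x:x+w]
            ct=max(cv2.findContours(m,0,1)[0],key=cv2.contourArea);print(" circ",cv2.minEnclosingCircle(ct))
    bl=(b>r+40)&(b>g+20)
    for c,st in blobs(bl,400):
        print("blue",c,st); print(onplane(s,*c,0.008))
    # white disc on cap
T0=onplane(T,220,223,.174);print("cap axis",T0, onplane(T,233,226,.006))
crop=S["image"][150:270,360:480];c2=T["image"][180:300,150:270]
cv2.imwrite("pics/crop.png",cv2.resize(np.hstack([crop,c2]),None,fx=3.3,fy=3.3,interpolation=cv2.INTER_CUBIC)[:,:,::-1])
E
```

```text
scene red
[404.4 184.8] [382 175  40  18 185]
[454.8 246.5] [447 239  17  14  73]
blue [221.8 198.3] [ 197  180   50   37 1341]
[ 0.53538011 -0.21103535  0.008     ]
top red
[176.6 215.3] [168 208  16  16  64]
 circ ((175.42405700683594, 215.7088623046875), 8.120943069458008)
[219.6 223.2] [207 211  25  25 192]
 circ ((219.1344757080078, 223.19309997558594), 12.875105857849121)
[248.4 282.5] [240 275  17  17  64]
 circ ((247.89999389648438, 282.94000244140625), 8.164266586303711)
blue [417.6 224.3] [ 394  199   51   51 1816]
[ 0.53479826 -0.2105461   0.008     ]
cap axis [0.52697475 0.20364366 0.174     ] [0.52505984 0.20753641 0.006     ]
```

View pics/crop.png

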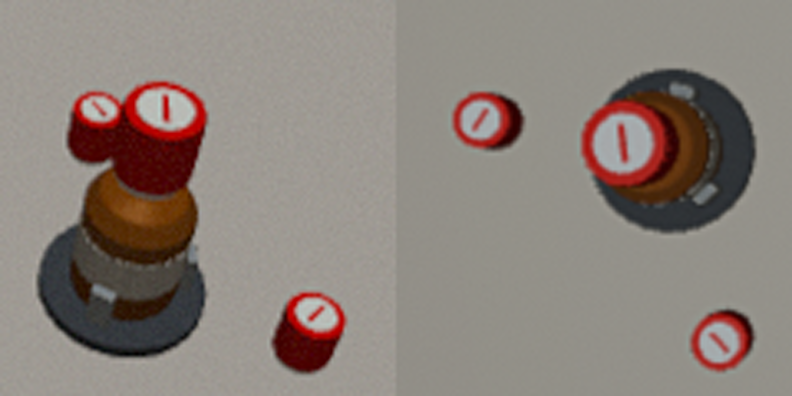

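The crop confirms it: the big cap sits on the amber bottle, and the two loose ones are smaller. Next I'll refine its position from both views.

Run:
```python
from h import *
from scipy.spatial.transform import Rotation as R
S=optics.snapshot("scene");T=optics.snapshot("top")
P={}
for s,w in ((S,(398,172,26,20)),(T,(207,211,26,26))):
    x,y,ww,h=w; hsv=cv2.cvtColor(s["image"],cv2.COLOR_RGB2HSV)[y:y+h,x:x+ww].astype(int)
    m=((hsv[...,1]<70)&(hsv[...,2]>150)).astype(np.uint8)
    m=cv2.morphologyEx(m,cv2.MORPH_CLOSE,np.ones((5,5)))
    b=sorted(blobs(m,20),key=lambda q:-q[1][4])
    for c,st in b: print(c+[x,y],st)
print("tri",two(S,(410,182.7),T,(219.1,223)))
print(onplane(S,410,182.7,.174),onplane(T,219.1,223,.174),"stand",onplane(T,234,225.5,.012))
print(R.from_rotvec(telemetry.get_state()["orientation"]).as_matrix().round(3))
```

```text
[411.6 179.2] [  0   0  26  20 377]
[218.2 223. ] [  3   3  18  18 260]
tri (array([0.52684636, 0.20658121, 0.17288549]), np.float64(0.00204964419965351))
[0.52768157 0.2075329  0.174     ] [0.52695069 0.20532292 0.174     ] stand [0.5260905  0.20432496 0.012     ]
[[ 0.892 -0.     0.453]
 [-0.453 -0.001  0.892]
 [ 0.    -1.    -0.001]]
```

Call:
servo_tool([
  [1,31.4,0,-14.8,0,0,0],
  [1,31.4,0,-14.8,0,0,0],
  [1,31.4,0,-14.8,0,0,0],
  [1,31.4,0,-14.8,0,0,0],
  [1,31.4,0,-14.8,0,0,0],
  [1,31.4,0,-14.8,0,0,0],
  [1,31.4,0,-14.8,0,0,0],
  [1,31.4,0,-14.8,0,0,0],
  [1,31.4,0,-14.8,0,0,0],
  [1,31.4,0,-14.8,0,0,0],
])

```text
t: 1.13
position: [0.4895, 0.2563, 0.2296]
orientation: [-1.539, 0.358, -0.356]
wrist_force: [0.2, 0.8, -0.0]
gripper_width: 0.0854
```

```bash
cat > st.py <<'E'
from h import *
from scipy.spatial.transform import Rotation as R
import sys
def st(tgt=None):
    s=telemetry.get_state(); M=R.from_rotvec(s["orientation"]).as_matrix()
    print("t",round(s["t"],2),"pos",s["position"].round(4),"q",s["qpos"].round(3),"F",s["wrist_force"].round(2),"tq",s["torque"].round(3),"w",round(s["gripper_width"],4))
    print("yaw(jaw)",round(np.degrees(np.arctan2(M[1,2],M[0,2])),2),"down",M[:,1].round(4))
    if tgt is not None: print("tool shift mm",(M.T@(np.array(tgt)-s["position"])*1000).round(1))
    return s,M
if __name__=="__main__": st([float(a) for a in sys.argv[1:4]] if len(sys.argv)>3 else None)
E
python3 st.py .527 .206 .225
```

```text
t 1.13 pos [0.4895 0.2563 0.2296] q [ 0.481  0.225 -0.168  1.178  0.003  0.936] F [ 0.17  0.79 -0.  ] tq [0.04  0.023 0.021] w 0.0854
yaw(jaw) 63.89 down [-9.0e-04  2.5e-03 -1.0e+00]
tool shift mm [ 55.8   4.4 -28.7]
```

Call:
servo_tool([
  [1,14,1,-7,0,0,0],
  [1,14,1,-7,0,0,0],
  [1,14,1,-7,0,0,0],
  [1,13.8,1,-7.7,0,0,0],
  [1,0,0,0,0,0,0],
])

```text
t: 1.55
position: [0.5328, 0.1964, 0.2254]
orientation: [-1.539, 0.364, -0.366]
wrist_force: [-0.4, 0.3, -0.7]
gripper_width: 0.0854
```

Run:
```python
from st import *
s,M=st([.527,.206,.225])
W=optics.snapshot("wrist"); cv2.imwrite("pics/w1.png",W["image"][:,:,::-1])
print(W["fx"],W["cx"],W["cy"],W["world_to_cam"].round(3).tolist())
```

```text
t 1.55 pos [0.5328 0.1964 0.2254] q [ 0.353  0.254 -0.14   1.175  0.     0.818] F [-0.44  0.34 -0.72] tq [ 0.071 -0.007 -0.029] w 0.0854
yaw(jaw) 63.34 down [ 1.3e-03  6.0e-04 -1.0e+00]
tool shift mm [-9.5  0.4  6. ]
309.70691628693146 316.65052468250593 202.1410657257215 [[0.448, 0.894, 0.002, -0.414], [0.848, -0.425, 0.317, -0.407], [0.284, -0.141, -0.948, 0.252], [0.0, 0.0, 0.0, 1.0]]
```

View pics/w1.png

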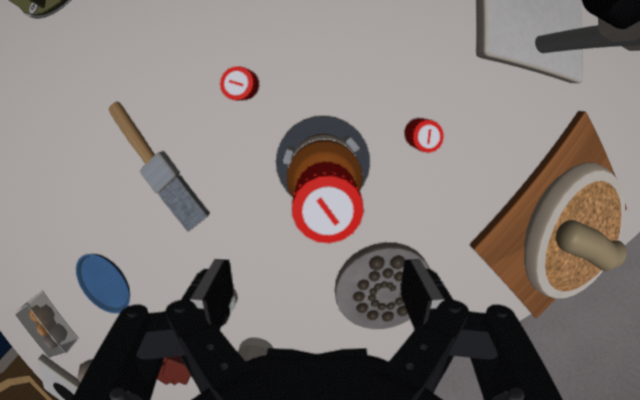

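The wrist view shows the big cap disc at about (328,210), with the fingers open below it. I'll fit the disc for a closer fix.

Run:
```python
from st import *
W=optics.snapshot("wrist"); im=W["image"]
hsv=cv2.cvtColor(im,cv2.COLOR_RGB2HSV).astype(int)
red=(((hsv[...,0]<8)|(hsv[...,0]>172))&(hsv[...,1]>150)&(hsv[...,2]>150)).astype(np.uint8)
red[:150]=0;red[260:]=0;red[:,:270]=0;red[:,390:]=0
c=max(cv2.findContours(red,0,1)[0],key=cv2.contourArea)
red_f=cv2.drawContours(red*0,[c],-1,1,-1)
inner=((red_f==1)&(hsv[...,1]<90)).astype(np.uint8); inner=cv2.morphologyEx(inner,cv2.MORPH_CLOSE,np.ones((9,9)))
ci=max(cv2.findContours(inner,0,1)[0],key=cv2.contourArea)
for k in (c,ci):
    e=cv2.fitEllipse(k); print(e)
    M=W["world_to_cam"];Rm=M[:3,:3];o=-Rm.T@M[:3,3]
    pts=[]
    for u,v in k[:,0]:
        a=np.array([u-W["cx"],v-W["cy"]]);r=np.linalg.norm(a);th=r/W["fx"]
        d=Rm.T@np.r_[a/r*np.sin(th),np.cos(th)]; pts.append((o+d*(.174-o[2])/d[2])[:2])
    pts=np.float32(pts)*1000
    print("circle",cv2.fitEllipse(pts))
s,Mt=st()
```

```text
((326.3869934082031, 210.4193878173828), (64.98051452636719, 69.38716125488281), 83.93406677246094)
circle ((524.8265991210938, 207.4775390625), (46.505340576171875, 46.636837005615234), 175.74197387695312)
((326.62945556640625, 211.96197509765625), (46.967952728271484, 50.327293395996094), 86.81607818603516)
circle ((525.4973754882812, 207.29623413085938), (33.6168098449707, 33.84803771972656), 132.15899658203125)
t 1.65 pos [0.5315 0.1982 0.2255] q [ 0.356  0.253 -0.141  1.176  0.002  0.82 ] F [ 0.49  0.43 -0.41] tq [0.013 0.027 0.039] w 0.0859
yaw(jaw) 63.43 down [ 5.0e-04  1.9e-03 -1.0e+00]
```

Call:
servo_tool([
  [1,-8.5,0,5.5,0,0,0],
  [1,0,0,0,0,0,0],
  [1,0,0,0,0,0,0],
  [1,0,10,0,0,0,0],
  [1,0,10,0,0,0,0],
])

```text
t: 2.07
position: [0.525, 0.2119, 0.2068]
orientation: [-1.535, 0.358, -0.362]
wrist_force: [-0.3, -0.2, 0.0]
gripper_width: 0.0852
```

```bash
python3 st.py .526 .207 .133
```

```text
t 2.07 pos [0.525  0.2119 0.2068] q [ 0.382  0.257 -0.179  1.13   0.003  0.841] F [-0.34 -0.24  0.01] tq [ 0.015  0.069 -0.023] w 0.0852
yaw(jaw) 63.7 down [ 0.0034  0.0046 -1.    ]
tool shift mm [ 2.9 73.7 -4.4]
```

Call:
servo_tool([
  [1,2.5,10,-4,0,0,0],
  [1,0,10,0,0,0,0],
  [1,0,10,0,0,0,0],
  [1,0,10,0,0,0,0],
  [1,0,0,0,0,0,0],
])

```text
t: 2.48
position: [0.5227, 0.2065, 0.1582]
orientation: [-1.539, 0.361, -0.357]
wrist_force: [-0.1, -0.3, -0.4]
gripper_width: 0.0856
```

```bash
python3 st.py .526 .207 .133
```

```text
t 2.48 pos [0.5227 0.2065 0.1582] q [ 0.375  0.283 -0.259  1.03   0.003  0.832] F [-0.11 -0.32 -0.39] tq [0.019 0.013 0.004] w 0.0856
yaw(jaw) 63.77 down [-0.0019  0.0024 -1.    ]
tool shift mm [ 2.8 25.2  1.9]
```

Call:
servo_tool([
  [1,2.5,10,1.5,0,0,0],
  [1,0,8,0,0,0,0],
  [1,0,5,0,0,0,0],
  [1,0,0,0,0,0,0],
  [1,0,0,0,0,0,0],
])

```text
t: 2.9
position: [0.5257, 0.2064, 0.1315]
orientation: [-1.54, 0.362, -0.356]
wrist_force: [-0.9, -0.3, -0.1]
gripper_width: 0.0854
```

```bash
python3 st.py .526 .207 .133
```

```text
t 2.9 pos [0.5257 0.2064 0.1315] q [ 0.372  0.309 -0.288  0.977  0.003  0.831] F [-0.86 -0.27 -0.14] tq [-0.044 -0.046  0.022] w 0.0854
yaw(jaw) 63.73 down [-0.0035  0.0018 -1.    ]
tool shift mm [ 0.  -1.5  0.7]
```

Call:
servo_tool([
  [0,0,-0.5,0,0,0,0],
  [0,0,0,0,0,0,0],
  [0,0,0,0,0,0,0],
  [0,0,0,0,0,0,0],
  [0,0,0,0,0,0,0],
  [0,0,0,0,0,0,0],
  [0,0,0,0,0,0,0],
  [0,0,0,0,0,0,0],
])

```text
t: 3.57
position: [0.5264, 0.2068, 0.1334]
orientation: [-1.539, 0.361, -0.358]
wrist_force: [-0.1, 0.8, -2.3]
gripper_width: 0.0479
```

```bash
python3 st.py .526 .207 .133
```

```text
t 3.57 pos [0.5264 0.2068 0.1334] q [ 0.373  0.307 -0.285  0.978  0.003  0.831] F [-0.06  0.75 -2.26] tq [ 0.036 -0.042  0.056] w 0.0479
yaw(jaw) 63.75 down [-0.0016  0.0026 -1.    ]
tool shift mm [-0.4  0.4  0. ]
```

Call:
servo_tool([
  [0,0,1,0,0,0,0],
  [0,0,1,0,0,0,0],
])

```text
t: 3.73
position: [0.5265, 0.2068, 0.1323]
orientation: [-1.538, 0.36, -0.358]
wrist_force: [-2.3, 0.3, 4.0]
gripper_width: 0.0477
```

```bash
python3 st.py .526 .207 .133
```

```text
t 3.73 pos [0.5265 0.2068 0.1323] q [ 0.373  0.308 -0.287  0.975  0.003  0.831] F [-2.26  0.25  3.96] tq [-0.193  0.496 -0.03 ] w 0.0477
yaw(jaw) 63.75 down [-0.0011  0.0028 -1.    ]
tool shift mm [-0.5 -0.7 -0. ]
```

Call:
servo_tool([
  [0,0,0,0,0,0,0],
])

```text
t: 3.82
position: [0.5265, 0.2068, 0.1326]
orientation: [-1.538, 0.36, -0.358]
wrist_force: [-1.2, -0.7, 4.4]
gripper_width: 0.0477
```

Call:
servo_tool([
  [0,0,1,0,0,0,0],
  [0,0,1,0,0,0,0],
  [0,0,1,0,0,0,0],
])

```text
t: 4.07
position: [0.5265, 0.2068, 0.1307]
orientation: [-1.538, 0.36, -0.359]
wrist_force: [-3.0, -0.6, 5.5]
gripper_width: 0.0479
```

Call:
servo_tool([
  [0,0,1,0,0,0,0],
  [0,0,1,0,0,0,0],
  [0,0,1,0,0,0,0],
])

```text
t: 4.32
position: [0.5266, 0.2068, 0.13]
orientation: [-1.537, 0.359, -0.36]
wrist_force: [-5.4, -1.6, 12.6]
gripper_width: 0.0479
```

Call:
servo_tool([
  [0,0,1,0,0,0,0],
  [0,0,1,0,0,0,0],
])

```text
t: 4.48
position: [0.5266, 0.2068, 0.13]
orientation: [-1.536, 0.358, -0.36]
wrist_force: [-4.7, -2.2, 10.7]
gripper_width: 0.048
```

Call:
servo_tool([
  [0,0,1,0,0,0,0],
  [0,0,1,0,0,0,0],
])

```text
t: 4.65
position: [0.5266, 0.2068, 0.13]
orientation: [-1.535, 0.357, -0.361]
wrist_force: [-4.5, -2.2, 10.9]
gripper_width: 0.0481
```

Call:
servo_tool([
  [0,0,1.4,0,0,0,0],
  [0,0,1.6,0,0,0,0],
  [0,0,1.6,0,0,0,0],
])

```text
t: 4.9
position: [0.5267, 0.2068, 0.13]
orientation: [-1.534, 0.356, -0.363]
wrist_force: [-6.1, -2.6, 17.0]
gripper_width: 0.048
```

```bash
python3 st.py .526 .207 .133
```

```text
t 4.9 pos [0.5267 0.2068 0.13  ] q [ 0.373  0.304 -0.299  0.961  0.003  0.831] F [-6.06 -2.61 16.96] tq [-0.556  1.436 -0.018] w 0.048
yaw(jaw) 63.73 down [ 0.006   0.0055 -1.    ]
tool shift mm [-0.7 -3.  -0.1]
```

Call:
servo_tool([
  [0,0,1.6,0,-0.3,-4,0.1],
  [0,0,1.6,0,-0.2,-4,0.1],
  [0,0,1.6,0,-0.2,-4,0],
])

```text
t: 5.15
position: [0.5284, 0.2078, 0.13]
orientation: [-1.564, 0.187, -0.193]
wrist_force: [-3.6, -1.4, 14.2]
gripper_width: 0.0478
```

```bash
python3 st.py .5265 .207 .130
```

```text
t 5.15 pos [0.5284 0.2078 0.13  ] q [ 0.376  0.311 -0.289  0.968 -0.003  0.619] F [-3.57 -1.38 14.19] tq [-0.166  0.904 -0.065] w 0.0478
yaw(jaw) 76.12 down [ 0.0038 -0.0017 -1.    ]
tool shift mm [-1.6 -0.  -1.2]
```

Call:
servo_tool([
  [0,-0.6,1.8,-0.5,-0.1,-4,0],
  [0,-0.6,1.8,-0.5,-0.1,-4,0],
  [0,-0.4,1.8,-0.4,-0.1,-4,0],
])

```text
t: 5.4
position: [0.5286, 0.2085, 0.1299]
orientation: [-1.573, 0.01, -0.024]
wrist_force: [-6.1, -2.0, 14.8]
gripper_width: 0.0478
```

```bash
python3 st.py .5265 .207 .130
```

```text
t 5.4 pos [0.5286 0.2085 0.1299] q [ 0.379  0.309 -0.292  0.962 -0.006  0.401] F [-6.05 -2.   14.85] tq [-0.399  1.351 -0.053] w 0.0478
yaw(jaw) 88.74 down [ 0.0089 -0.0025 -1.    ]
tool shift mm [-2.1 -0.1 -1.6]
```

Call:
servo_tool([
  [0,-0.4,1.9,-0.3,0.1,-4,0.3],
  [0,-0.4,1.9,-0.3,0.1,-4,0.3],
  [0,-0.4,1.9,-0.3,0,-4,0.2],
])

```text
t: 5.65
position: [0.5285, 0.2085, 0.1278]
orientation: [-1.563, -0.155, 0.157]
wrist_force: [-2.9, 0.1, 7.7]
gripper_width: 0.0475
```

```bash
python3 st.py .5265 .207 .130
```

```text
t 5.65 pos [0.5285 0.2085 0.1278] q [ 0.374  0.317 -0.287  0.968  0.003  0.175] F [-2.91  0.12  7.69] tq [-0.042  0.615 -0.027] w 0.0475
yaw(jaw) 101.39 down [-0.0015  0.0025 -1.    ]
tool shift mm [-2.2 -2.2 -1.1]
```

The teeth have dropped in, with z falling 2.1 mm. I'll press to full seat before turning further.

Call:
servo_tool([
  [0,0,1.4,0,0,0,0],
  [0,0,1.6,0,0,0,0],
  [0,0,1.7,0,0,0,0],
])

```text
t: 5.9
position: [0.5286, 0.2086, 0.1275]
orientation: [-1.562, -0.159, 0.158]
wrist_force: [-7.2, -1.3, 18.7]
gripper_width: 0.0478
```

Call:
servo_tool([
  [0,0,1.8,0,0,-2,0],
  [0,0,1.8,0,0,-3,0],
  [0,0,1.8,0,0,-3,0],
])

```text
t: 6.15
position: [0.5286, 0.2086, 0.1275]
orientation: [-1.55, -0.275, 0.268]
wrist_force: [-6.7, -2.1, 16.7]
gripper_width: 0.0478
```

```bash
python3 st.py .5265 .207 .130
```

```text
t 6.15 pos [0.5286 0.2086 0.1275] q [ 0.374  0.313 -0.293  0.961  0.003  0.028] F [-6.65 -2.14 16.68] tq [-0.664  1.534 -0.038] w 0.0478
yaw(jaw) 109.84 down [ 0.0033  0.0045 -1.    ]
tool shift mm [-2.5 -2.5 -0.8]
```

Call:
servo_tool([
  [0,0,1.8,0,-0.1,-4,0.1],
  [0,0,1.8,0,-0.1,-4,0.1],
  [0,0,1.8,0,-0.1,-4,0.1],
  [0,0,1.8,0,-0.1,-4,0.1],
])

```text
t: 6.48
position: [0.5283, 0.2092, 0.1275]
orientation: [-1.516, -0.502, 0.498]
wrist_force: [-6.0, -2.8, 17.3]
gripper_width: 0.0477
```

```bash
python3 st.py .5265 .207 .130
```

```text
t 6.48 pos [0.5283 0.2092 0.1275] q [ 0.379  0.315 -0.29   0.964 -0.003 -0.259] F [-6.04 -2.82 17.3 ] tq [-0.327  1.644 -0.09 ] w 0.0477
yaw(jaw) 126.56 down [ 0.0035 -0.0022 -1.    ]
tool shift mm [-2.8 -2.5 -0.6]
```

Call:
servo_tool([
  [0,0,1.8,0,0,-4,0],
  [0,0,1.8,0,0,-4,0],
  [0,0,1.8,0,0,-4,0],
  [0,0,1.8,0,0,-4,0],
])

```text
t: 6.82
position: [0.5275, 0.2102, 0.1275]
orientation: [-1.447, -0.731, 0.722]
wrist_force: [-6.4, -3.3, 17.5]
gripper_width: 0.0476
```

```bash
python3 st.py .5265 .207 .130
```

```text
t 6.82 pos [0.5275 0.2102 0.1275] q [ 0.38   0.311 -0.295  0.959 -0.001 -0.552] F [-6.44 -3.31 17.54] tq [-0.752  1.687 -0.187] w 0.0476
yaw(jaw) 143.36 down [ 0.0055  0.0014 -1.    ]
tool shift mm [-3.1 -2.6 -1.1]
```

Call:
servo_tool([
  [0,0,1.8,0,0,-4,0.2],
  [0,0,1.8,0,0,-4,0.2],
  [0,0,1.8,0,0,-4,0.1],
])

```text
t: 7.07
position: [0.5273, 0.2099, 0.1275]
orientation: [-1.386, -0.895, 0.895]
wrist_force: [-7.2, -2.8, 17.3]
gripper_width: 0.0482
```

```bash
python3 st.py .5265 .207 .130
```

```text
t 7.07 pos [0.5273 0.2099 0.1275] q [ 0.383  0.314 -0.29   0.965 -0.006 -0.768] F [-7.21 -2.79 17.29] tq [-0.569  1.54  -0.138] w 0.0482
yaw(jaw) 155.93 down [ 0.0034 -0.0054 -1.    ]
tool shift mm [-3.  -2.5 -0.5]
```

Call:
servo_tool([
  [0,0,0,0,0,0,0],
  [0,0,-2,0,0,0,0],
  [0,0,-2,0,0,0,0],
  [0,0,-2,0,0,0,0],
])

```text
t: 7.4
position: [0.5271, 0.2097, 0.1352]
orientation: [-1.385, -0.898, 0.897]
wrist_force: [-1.3, -0.9, 2.9]
gripper_width: 0.0481
```

Call:
servo_tool([
  [0,0,-2,0,0,0,0],
  [0,0,-2,0,0,0,0],
  [0,0,-2,0,0,0,0],
])

```text
t: 7.65
position: [0.527, 0.2095, 0.1404]
orientation: [-1.385, -0.898, 0.898]
wrist_force: [-0.4, -0.8, -1.4]
gripper_width: 0.048
```

```bash
python3 st.py .5265 .207 .130
```

```text
t 7.65 pos [0.527  0.2095 0.1404] q [ 0.383  0.303 -0.274  0.992 -0.007 -0.771] F [-0.36 -0.77 -1.44] tq [-0.015 -0.063  0.002] w 0.048
yaw(jaw) 156.11 down [ 0.0038 -0.0061 -1.    ]
tool shift mm [-2.5 10.4 -0.5]
```

It is lifting freely, so the cap is unlocked. I'll clear the neck.

Call:
servo_tool([
  [0,0,-5,0,0,0,0],
  [0,0,-8,0,0,0,0],
  [0,0,-8,0,0,0,0],
  [0,0,-8,0,0,0,0],
  [0,0,-8,0,0,0,0],
  [0,0,-8,0,0,0,0],
  [0,0,-8,0,0,0,0],
  [0,0,-5,0,0,0,0],
  [0,0,0,0,0,0,0],
])

```text
t: 8.4
position: [0.5278, 0.2105, 0.2056]
orientation: [-1.386, -0.9, 0.896]
wrist_force: [0.5, -0.1, -0.4]
gripper_width: 0.0476
```

Run:
```python
from st import *
st([.535,-.211,.215])
S=optics.snapshot("scene")
cv2.imwrite("pics/lift.png",cv2.resize(S["image"][60:280,300:520],None,fx=2.7,fy=2.7,interpolation=cv2.INTER_CUBIC)[:,:,::-1])
```

```text
t 8.4 pos [0.5278 0.2105 0.2056] q [ 0.383  0.262 -0.175  1.13  -0.007 -0.77 ] F [ 0.54 -0.11 -0.43] tq [ 0.016 -0.064 -0.001] w 0.0476
yaw(jaw) 156.11 down [ 0.0059 -0.0049 -1.    ]
tool shift mm [-382.5   -7.3 -177.4]
```

View pics/lift.png

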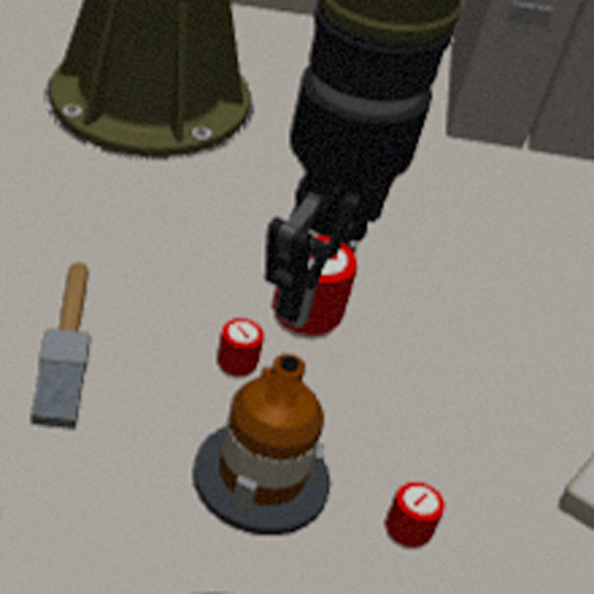

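The cap is held in the fingers and the neck is bare. Next, the transfer to the dish.

Call:
servo_tool([
  [0,-12,0,-5.6,0,0,0],
  [0,-27,0,-12.5,0,0,0],
  [0,-27,0,-12.5,0,0,0],
  [0,-27,0,-12.5,0,0,0],
  [0,-27,0,-12.5,0,0,0],
  [0,-27,0,-12.5,0,0,0],
  [0,-27,0,-12.5,0,0,0],
  [0,-27,0,-12.5,0,0,0],
  [0,-27,0,-12.5,0,0,0],
  [0,-27,0,-12.5,0,0,0],
  [0,-27,0,-12.5,0,0,0],
  [0,-27,0,-12.5,0,0,0],
])

```text
t: 9.45
position: [0.528, -0.1459, 0.201]
orientation: [-1.378, -0.899, 0.909]
wrist_force: [0.8, -0.2, -1.3]
gripper_width: 0.048
```

```bash
python3 st.py .535 -.211 .205
```

```text
t 9.45 pos [ 0.528  -0.1459  0.201 ] q [-0.266  0.231 -0.226  1.115 -0.007 -1.429] F [ 0.79 -0.24 -1.33] tq [ 0.037 -0.047 -0.004] w 0.048
yaw(jaw) 156.64 down [-0.0032 -0.0059 -1.    ]
tool shift mm [-57.   -3.6 -32.2]
```

Call:
servo_tool([
  [0,-18,0,-10,0,0,0],
  [0,-14,0,-8,0,0,0],
  [0,-8,0,-5,0,0,0],
  [0,-4,0,-3,0,0,0],
  [0,0,0,0,0,0,0],
  [0,0,0,0,0,0,0],
])

```text
t: 9.95
position: [0.5296, -0.2072, 0.1982]
orientation: [-1.379, -0.887, 0.906]
wrist_force: [-0.4, 1.4, -0.7]
gripper_width: 0.0479
```

```bash
python3 st.py .535 -.211 .06
```

```text
t 9.95 pos [ 0.5296 -0.2072  0.1982] q [-0.368  0.275 -0.175  1.127 -0.009 -1.521] F [-0.4   1.41 -0.69] tq [ 0.028 -0.052 -0.018] w 0.0479
yaw(jaw) 156.07 down [-0.009  -0.0065 -0.9999]
tool shift mm [ 1.000e-01  1.382e+02 -7.200e+00]
```

Call:
servo_tool([
  [0,0,10,-4,-0.3,0,-0.5],
  [0,0,15,-2,0,0,0],
  [0,0,15,0,0,0,0],
  [0,0,15,0,0,0,0],
  [0,0,15,0,0,0,0],
  [0,0,15,0,0,0,0],
  [0,0,15,0,0,0,0],
  [0,0,10,0,0,0,0],
  [0,0,5,0,0,0,0],
  [0,0,0,0,0,0,0],
])

```text
t: 10.78
position: [0.5364, -0.1981, 0.0798]
orientation: [-1.372, -0.91, 0.905]
wrist_force: [0.4, 0.4, -1.1]
gripper_width: 0.0477
```

Run:
```python
from st import *
st([.535,-.211,.019])
S=optics.snapshot("scene")
cv2.imwrite("pics/dish.png",cv2.resize(S["image"][90:250,130:330],None,fx=3,fy=3,interpolation=cv2.INTER_CUBIC)[:,:,::-1])
```

```text
t 10.78 pos [ 0.5364 -0.1981  0.0798] q [-0.356  0.365 -0.338  0.867  0.003 -1.524] F [ 0.39  0.38 -1.1 ] tq [-0.008  0.028 -0.028] w 0.0477
yaw(jaw) 156.94 down [ 0.0015  0.0025 -1.    ]
tool shift mm [-12.6  60.7  -3.7]
```

View pics/dish.png

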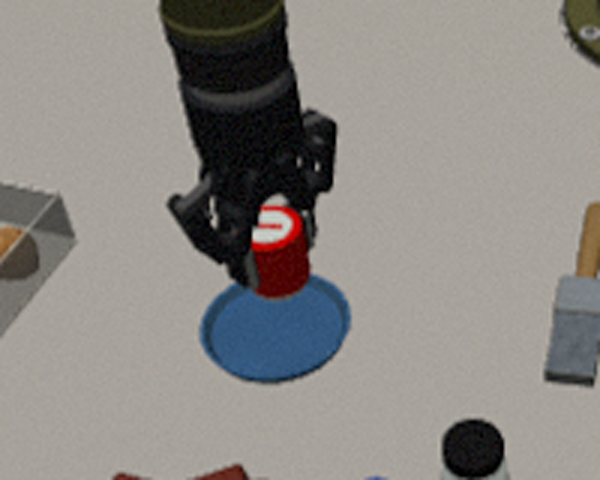

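The cap hangs upright over the dish's robot-side edge. I'll shift 13 mm toward the centre and descend.

Call:
servo_tool([
  [0,-7,6,-2,0,0,0],
  [0,-5,8,-2,0,0,0],
  [0,0,8,0,0,0,0],
  [0,0,8,0,0,0,0],
  [0,0,6,0,0,0,0],
  [0,0,3,0,0,0,0],
  [0,0,0,0,0,0,0],
])

```text
t: 11.42
position: [0.538, -0.2134, 0.0402]
orientation: [-1.377, -0.913, 0.903]
wrist_force: [0.2, 0.4, -0.5]
gripper_width: 0.0477
```

```bash
python3 st.py .535 -.211 .019
```

```text
t 11.42 pos [ 0.538  -0.2134  0.0402] q [-0.379  0.414 -0.369  0.782  0.003 -1.547] F [ 0.22  0.41 -0.49] tq [ 0.064  0.055 -0.011] w 0.0477
yaw(jaw) 156.91 down [ 6.8e-03  4.0e-04 -1.0e+00]
tool shift mm [ 1.  21.2  3.8]
```

Call:
servo_tool([
  [0,0,3,1,0.3,0,0.2],
  [0,0,3,1,0,0,0],
  [0,0,3,0,0,0,0],
  [0,0,2,0,0,0,0],
  [0,0,2,0,0,0,0],
])

```text
t: 11.83
position: [0.5364, -0.2124, 0.0264]
orientation: [-1.374, -0.908, 0.908]
wrist_force: [-0.5, 0.3, -0.5]
gripper_width: 0.0476
```

Call:
servo_tool([
  [0,0,1,0,0,0,0],
  [0,0,1,0,0,0,0],
  [0,0,1,0,0,0,0],
])

```text
t: 12.08
position: [0.5365, -0.2123, 0.0231]
orientation: [-1.374, -0.908, 0.908]
wrist_force: [0.5, 0.7, -0.3]
gripper_width: 0.0479
```

```bash
python3 st.py .535 -.211 .019
```

```text
t 12.08 pos [ 0.5365 -0.2123  0.0231] q [-3.760e-01  4.350e-01 -3.830e-01  7.520e-01 -1.000e-03 -1.545e+00] F [ 0.54  0.74 -0.33] tq [-0.061 -0.009 -0.018] w 0.0479
yaw(jaw) 156.94 down [ 7.e-04 -1.e-03 -1.e+00]
tool shift mm [0.6 4.1 1.9]
```

Call:
servo_tool([
  [0,0,1,0,0,0,0],
  [0,0,1,0,0,0,0],
  [0,0,1,0,0,0,0],
])

```text
t: 12.33
position: [0.5368, -0.2124, 0.0201]
orientation: [-1.375, -0.908, 0.908]
wrist_force: [0.1, 0.1, -0.4]
gripper_width: 0.0477
```

Call:
servo_tool([
  [0,0,0.8,0,0,0,0],
  [0,0,0.8,0,0,0,0],
])

```text
t: 12.5
position: [0.5369, -0.2124, 0.0187]
orientation: [-1.375, -0.909, 0.908]
wrist_force: [-1.8, 0.7, 3.7]
gripper_width: 0.0479
```

Call:
servo_tool([
  [0,0,0.6,0,0,0,0],
  [0,0,0.6,0,0,0,0],
])

```text
t: 12.67
position: [0.5369, -0.2124, 0.0181]
orientation: [-1.375, -0.909, 0.908]
wrist_force: [-2.6, 1.8, 5.4]
gripper_width: 0.0476
```

Contact came at TCP z ≈ 0.0188, as expected. Releasing gently.

Call:
servo_tool([
  [0,0,-0.3,0,0,0,0],
  [0,0,0,0,0,0,0],
  [0.9,0,0,0,0,0,0],
  [0.9,0,0,0,0,0,0],
  [0.9,0,0,0,0,0,0],
  [0.9,0,0,0,0,0,0],
  [0.9,0,0,0,0,0,0],
  [0.9,0,0,0,0,0,0],
])

```text
t: 13.33
position: [0.5374, -0.2127, 0.0181]
orientation: [-1.376, -0.909, 0.907]
wrist_force: [0.2, 0.6, -0.4]
gripper_width: 0.0772
```

Run:
```python
from st import *
st([.535,-.211,.019])
W=optics.snapshot("wrist"); cv2.imwrite("pics/rel.png",W["image"][:,:,::-1])
```

```text
t 13.33 pos [ 0.5374 -0.2127  0.0181] q [-3.770e-01  4.410e-01 -3.870e-01  7.400e-01 -1.000e-03 -1.545e+00] F [ 0.23  0.64 -0.4 ] tq [-0.017 -0.033 -0.015] w 0.0772
yaw(jaw) 156.94 down [ 0.0027 -0.0018 -1.    ]
tool shift mm [ 0.6 -0.9  2.9]
```

View pics/rel.png

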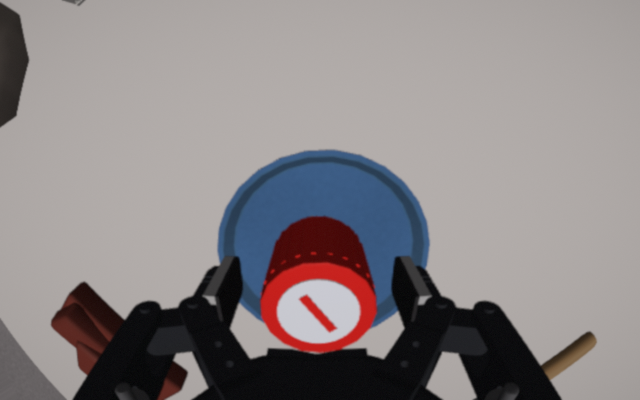

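The cap stands in the dish (its top at about 319,310), with free gaps to both fingers. Withdrawing straight up.

Call:
servo_tool([
  [0.9,0,-5,0,0,0,0],
  [0.9,0,-10,0,0,0,0],
  [0.9,0,-12,0,0,0,0],
  [0.9,0,-15,0,0,0,0],
  [0.9,0,-15,0,0,0,0],
  [0.9,0,-15,0,0,0,0],
  [0.9,0,-15,0,0,0,0],
  [0.9,0,-15,0,0,0,0],
  [0.9,0,-15,0,0,0,0],
  [0.9,0,-10,0,0,0,0],
  [0.9,0,0,0,0,0,0],
  [0.9,0,0,0,0,0,0],
])

```text
t: 14.38
position: [0.5373, -0.2125, 0.1593]
orientation: [-1.379, -0.911, 0.906]
wrist_force: [-1.2, -0.7, 0.7]
gripper_width: 0.0767
```

Run:
```python
from st import *
st()
S=optics.snapshot("scene");T=optics.snapshot("top")
a=cv2.resize(S["image"][90:330,130:490],(800,533)[:2])
cv2.imwrite("pics/fin.png",cv2.resize(S["image"][100:330,130:480],None,fx=2.2,fy=2.2,interpolation=cv2.INTER_CUBIC)[:,:,::-1])
cv2.imwrite("pics/fintop.png",T["image"][:,:,::-1])
```

```text
t 14.38 pos [ 0.5373 -0.2125  0.1593] q [-3.760e-01  3.040e-01 -2.270e-01  1.032e+00 -1.000e-03 -1.545e+00] F [-1.21 -0.68  0.7 ] tq [-0.017  0.014 -0.014] w 0.0767
yaw(jaw) 156.94 down [ 0.006  -0.0031 -1.    ]
```

View pics/fin.png

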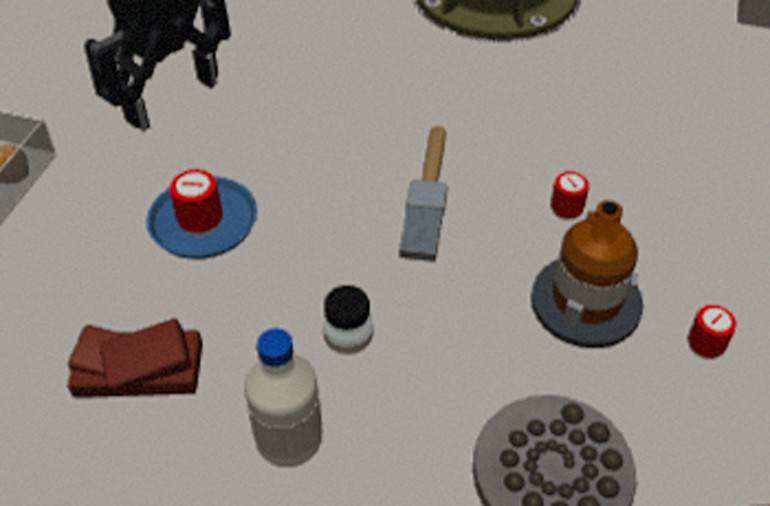

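The cap stands upright and flat in the dish. The bottle is open, the other things are where they were, and the robot is clear of everything.

```bash
python3 -c "
from workcell import ctrl; print(ctrl.close_job())"
```

```text
the job is handed in; nothing more can be done
None
```

The amber bottle is open and its red cap stands upright, open side down, inside the blue dish. I handed the job in at about 14.4 s, well under the 61 s limit.

- **Unlocking:** I pressed the cap at about 14–19 N by the readings after each move, and never read over 19 N. The teeth met crest on crest at first, then dropped in after about 25–38° of turning. I kept turning to about 92° in all, which drove the liner roughly 55–65°. It then lifted off freely.
- **Setting down:** the cap touched the dish floor at the expected height with about 5 N. I let go and drew the gripper straight up.
- **Last checks:** the final picture shows the cap standing in the dish and the bottle's neck bare. The two smaller caps, brush, stone, jar, water bottle and ammonite look to be where they were, and the gripper touches nothing.
- **Imperfect:** the tool drifted 2–3 mm sideways with 6–7 N of side force while pressing and turning. How far the liner turned was inferred from the teeth dropping in and the free lift, not measured directly.

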